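Hang a finished board on the drying-line rail and slide it to the stop

TASK

Take the hanger with the pale board and orange handle out of its wooden stand, lift its hook over the lip of the rail at the yellow loading mark, lower it (do not drop it) until it is fully seated behind the lip, and let go of it there. Then slide it along the rail, still hooked on, until its board rests against the red stop. Leave the dark board hanging on the rail, the hand plane and the wax tin where they are.

Things in the scene. Friction and masses are not known exactly. Their poses are not given: they have to be found in the camera images.
- hanger_grip (a point): Centre of the orange handle of the loose hanger to be hung (0.2 kg). Handle block 24 (hanger x) x 44 (y) x 28 mm high; under it a neck 12 x 30 x 16 mm. Hanger axes: z up, y along its width, x from the hook towards the board's outer face; mirror-symmetric in y. Stands upright in the stand, the board's lower edge in a slot; draw it straight up.
- hanger_seat (a point): Same hanger, 36 mm under the handle's centre: the underside of the bridge plate (6 mm thick, 50 wide in y), which sits on the lip. Behind it the hook prong, x -17 to -11 mm, 22 mm down; in front an aluminium leg, x +3 to +8 mm, 50 mm down. The lip goes in the gap x -11 to +3 mm. Let go, the leg leans back on the rail's front face.
- hanger_board (a point): Same hanger: centre of its pale wooden board, 90 mm wide (y), 70 mm high, 18 mm thick (x). It lies 79 mm below and 17 mm in front (+x) of the handle's centre; the board's lower edge is 114 mm below the handle's centre.
- rail_lip (a point): Middle of the top edge of the fixed rail's lip, 130 mm above the table, at the middle of the yellow loading mark (60 mm long). Rail 400 mm long along y, z up, x away from the robot: the side where boards hang, so a hung hanger's x, y, z match the rail's. Lip: upright plate 6 mm thick (x -3 to +3), 80 mm deep. Seated, the handle's centre is 36 mm above this point.
- rail_channel (a point): Middle of the floor of the open channel behind the lip, on the robot's side, 30 mm below the lip's top and 30 mm wide (rail x -3 to -33 mm); its green back wall ends 10 mm below the lip's top. The hook prong hangs in it without touching the floor. A push of 1 to 3 N on the handle slides a seated hanger along.
- stop: Red stop block fixed on the rail, 150 mm from the loading mark near the +y or the -y end (varies). 20 mm long along the rail (y), 44 mm across, from 30 mm below to 15 mm above the lip's top. Origin on the lip's top edge, mid-length; axes as the rail's. The board touches it when the handle's centre is 55 mm from this origin along the rail.
- parked: Bystander: a second hanger of the same shape with dark board and black handle, already hung, 150 mm from the loading mark at the end opposite the stop. Origin at the lip's top under its handle; axes as the rail's.
- stand: Fixed wooden stand 75 x 130 mm, with a slot (floor 20 mm high) in which the pale board stands; slot walls 48 mm high on the hook's side, 40 mm on the other; to the robot's left or right. Origin at table level under the slot's middle; y along the slot.
- plane: Bystander: loose wooden hand plane, 170 mm long (x), 55 mm wide, up to 65 mm high. Origin at the centre of its underside.
- wax: Bystander: loose round wax tin, 68 mm across, 55 mm high, between robot and rail. Origin at the centre of its underside.
There are look-alikes about, which are no part of the job. Leave any blue or green look-alike of the part that bears hanger_grip alone.

How it is judged:
On the way, in this order (a step that is already met when the one before it is completed fails the run):
1. the hanger is hooked behind the lip with its handle at the yellow mark, seated, and let go of (z of hanger_grip in the frame of rail_lip between 0.028 and 0.043 m and x of hanger_grip in the frame of rail_lip between -0.008 and 0.02 m and angle between hanger_grip's own z axis and vertical below 0.22 rad and y of hanger_grip in the frame of rail_lip between -0.04 and 0.04 m and contact force between the fingers and hanger below 0.05 N and linear speed of hanger below 0.03 m/s), for 0.2 s.
2. it is slid along the lip, still seated, through the stretch between the yellow mark and the stop (z of hanger_grip in the frame of rail_lip between 0.028 and 0.043 m and x of hanger_grip in the frame of rail_lip between -0.008 and 0.02 m and angle between hanger_grip's own z axis and vertical below 0.22 rad and ((y of hanger_grip in the frame of rail_lip between 0.046 and 0.078 m and y of hanger_grip in the frame of stop below 0 m) or (y of hanger_grip in the frame of rail_lip between -0.078 and -0.046 m and y of hanger_grip in the frame of stop above 0 m))), for 0.04 s.
At the end, for the whole second after the job is handed in: The pale board's hanger sits on the rail with its hook behind the lip (grip point 28 to 43 mm above the lip's top, -8 to +20 mm across it, tilted under 0.22 rad), its board within 7 mm of the red stop on the loading-mark side, at rest and let go of (z of hanger_grip in the frame of rail_lip between 0.028 and 0.043 m and x of hanger_grip in the frame of rail_lip between -0.008 and 0.02 m and angle between hanger_grip's own z axis and vertical below 0.22 rad and y of hanger_grip in the frame of stop between -0.062 and 0.062 m and y of hanger_grip in the frame of rail_lip between -0.105 and 0.105 m and contact force between the fingers and hanger below 0.05 N and linear speed of hanger below 0.02 m/s); the robot touches nothing.
It fails at once if the hanger is dropped (moves faster than 0.45 m/s with no finger touching it) (contact force between the fingers and hanger below 0.05 N and linear speed of hanger above 0.45 m/s).
It fails at once if the hung dark board is moved by more than 20 mm (distance of parked from where it was at the start of the episode above 0.02 m).
It fails at once if the hand plane is moved by more than 20 mm (distance of plane from where it was at the start of the episode above 0.02 m).
It fails at once if the wax tin is moved by more than 20 mm (distance of wax from where it was at the start of the episode above 0.02 m).
It also fails if it takes over 56 s, if anything falls off the work surface, if the arm or the gripper's body presses on something with over 40 N, if the wrist force passes 120 N, or if a joint passes its speed limit or range.

ROBOT

A 6-joint arm with a two-finger parallel gripper is mounted at the origin on the work surface. World frame = base frame: x ahead of the robot, y to its left, z up, the work surface at z = 0. Lengths are in m, angles in rad, forces in N, time in s.
With the tool pointing down it reaches from about 0.275 to 0.75 m from the base axis. Payload 10.2 kg.
Tool frame: the origin (TCP) lies at the very end of the fingers, on their centre line; the grasp point (between the pads) lies 19 mm behind it; z points along the fingers, y is the line along which they close (so a half turn about z gives the same grasp; the last joint's range is limited). The gripper opens to 85 mm and grips with 20 to 120 N. Pads are 22 mm wide; open, the fingers measure 114 mm over their backs; the gripper's body (76 mm by 85 mm) begins 54 mm behind the grasp point. The pads swing forward as they close: fully open they stand 13 mm farther back than shut.
Start: joints at [1.064, 0.313, 1.498, -0, 1.331, -0.223], TCP at [0.147, 0.504, 0.231] pointing down, gripper open.
Joint ranges: [-2.94, 2.94], [-0.97, 2.17], [0.19, 2.56], [-1.23, 4.37], [0.02, 3.11], [-2.88, 2.88]. Speed limits (rad/s): [2.39, 2.39, 3.01, 3.14, 3.14, 3.14].

INTERFACE

Orientations are given as a 3x3 rotation matrix whose columns are the frame's x, y, z axes.
In Python, from cell import * gives the robot as it stands. The module is installed in compiled form; this text tells all that it offers.
- The arm moves only by the shell command python3 -m inch 'ROWS' [OPENING]. ROWS is text: rows parted by semicolons, each of 4 numbers parted by spaces: the shift along the world's x, y, z in cm, then the turn about the world's z in degrees. A call has 1 to 12 rows; each row is the pose to reach, as a shift and turn from the pose commanded when the call began; what a row does not reach only later rows make up. A row lasts 1/10 s, in which the tool goes at most 50 mm and 8.59 degrees, less where a joint would pass 70% of its speed; a pose out of reach is approached as far as the arm can. A call with a gripper value outside its range is refused whole. OPENING is the opening, from 0 (shut) to 1 (fully open), set as the call begins (- or left out, the last holds). The fingers move at their own pace and stop on an object; the grip force is fixed at half the most. Time passes only in rows, so rows that repeat a pose let the fingers close. It gives the time, the measured TCP pose, the force, the opening and the grip force at its end, in the units of the state.
- sense(): the state, without advancing time (a new reading comes with each control period).
- camera(name): name is "side" or "top"; returns the picture (480x640x3 uint8, blue, green, red); there is no depth.
- camera_info(name): a dict with "fx", "fy", "cx", "cy" (pixels), "position" and "rotation" of the camera in the world. Camera axes: x right, y down, z forward; pixel columns grow to the right and rows downward; lengths in m; the calibration is good to about 2 mm. A picture is of the moment at which its call begins. camera_info takes no time and is no camera call.
- hand_in(): hands the job in; it is judged then, once.
Trained networks look in the newest picture that a camera, given by its name, has taken for a name from the list of things; names that differ only in an ending like _2 or _b are one class to them, and where a whole thing is asked for, a point or a joint stands for the part that bears it (a point fixed in the world has none). Each returns a list of dicts, best first, with "confidence" (0 to 1); they miss things now and then, are a little off and sometimes report something else, mostly with a low value. They report only what shows in the picture. A call takes as long as a camera call. They do not tell look-alikes from the thing itself.
- search_frame(camera, name): "bbox" ([centre column, centre row, width, height] as shares, 0 to 1, of the picture: columns of its width, rows of its height, round what is visible of it).
- regions_of(camera, name): "region" (480x640 bool, what is visible of it) and "bbox" ([centre column, centre row, width, height] as shares, 0 to 1, of the picture: columns of its width, rows of its height, round what is visible of it).
The state is a dict: "t": time; "joint_pos": joint angles; "joint_velocities": joint speeds; "joint_efforts": joint torques, N m; "tool_pos": TCP position; "ee_rot": TCP orientation; "ft_force": force on the tool from outside, world axes, zero at the start; "wrist_torque": the same for the moment, N m; "grip_width": opening from 0.0 (shut) to 1.0 (fully open); "gripper_force": force on a finger pad.
Only numpy, scipy, OpenCV 4.12 (cv2) and the standard library are available. Lean on these libraries where they do the work, as an engineer would, in place of code of your own. Each camera call takes 0.05 s, during which the arm holds its last target. There are 200 camera calls.

## Working session

There is one attempt and no reset: what is moved stays moved. The work goes in short steps, Python scripts to look and compute and a shell command to move; the robot and the scene stay as the last step left them, time stands still between calls to the robot, and variables do not carry over. Pictures are saved under pics/ and viewed, at most 10 in all, crops included, and the job is handed in when it is done.

```bash
mkdir -p pics; cat > h.py <<'E'
from cell import *
import numpy as np, cv2
def ray(c,u,v):
    i=camera_info(c); R=np.array(i["rotation"]); p=np.array(i["position"])
    d=R@np.array([(u-i["cx"])/i["fx"],(v-i["cy"])/i["fy"],1.]); return p,d/np.linalg.norm(d)
def atz(c,u,v,z):
    p,d=ray(c,u,v); return p+d*(z-p[2])/d[2]
def tri(a,b):  # a=(u,v) in side, b=(u,v) in top
    p,d=ray("side",*a); q,e=ray("top",*b)
    s=np.linalg.lstsq(np.c_[d,-e],q-p,rcond=None)[0]
    x,y=p+s[0]*d,q+s[1]*e; return (x+y)/2,np.linalg.norm(x-y)
def proj(c,P):
    i=camera_info(c); q=np.array(i["rotation"]).T@(np.array(P)-i["position"])
    return i["fx"]*q[0]/q[2]+i["cx"],i["fy"]*q[1]/q[2]+i["cy"]
E
python3 - <<'E'
from h import *
np.set_printoptions(precision=3,suppress=True)
for c in("side","top"):
    cv2.imwrite(f"pics/{c}0.png",camera(c)); i=camera_info(c); print(c,i["position"],i["rotation"],i["fx"])
    for n in("hanger_grip","hanger_board","rail_lip","rail_channel","stop","parked","stand","plane","wax"):
        for d in search_frame(c,n)[:4]:
            b=d["bbox"]; print(n,round(d["confidence"],2),np.round([b[0]*640,b[1]*480,b[2]*640,b[3]*480]))
s=sense(); print(s["tool_pos"],s["ee_rot"],s["t"])
E
```

```text
side [ 0.165 -0.525  0.841] [[ 0.895 -0.33   0.298]
 [-0.445 -0.667  0.598]
 [ 0.001 -0.668 -0.744]] 485.40225515306673
hanger_grip 0.81 [210. 260.  64.  44.]
hanger_grip 0.73 [321. 182.  49.  30.]
hanger_grip 0.7 [269. 200.  32.  43.]
hanger_grip 0.53 [332. 323.  36.  42.]
hanger_board 0.87 [226. 181.  35.  31.]
hanger_board 0.82 [212. 258.  63.  46.]
hanger_board 0.7 [320. 183.  49.  30.]
rail_lip 0.76 [399. 269. 133. 172.]
rail_channel 0.96 [397. 263. 128. 173.]
rail_channel 0.64 [449. 289.  34.  29.]
rail_channel 0.31 [387. 428. 105.  59.]
stop 0.92 [449. 286.  29.  30.]
stand 0.57 [275. 222.  57.  42.]
wax 0.84 [329. 322.  38.  42.]
wax 0.33 [269. 199.  31.  43.]
top [0.339 0.081 1.487] [[ 0.002 -0.997  0.072]
 [-1.    -0.003 -0.011]
 [ 0.011 -0.072 -0.997]] 565.7483559203062
hanger_grip 0.95 [145. 256.  57.  38.]
hanger_grip 0.74 [236. 305.  56.  53.]
hanger_grip 0.63 [215. 240.  43.  21.]
hanger_grip 0.59 [183. 178.  38.  57.]
hanger_board 0.98 [185. 175.  41.  56.]
hanger_board 0.75 [239. 304.  54.  49.]
hanger_board 0.75 [141. 256.  59.  41.]
hanger_board 0.73 [216. 242.  38.  29.]
rail_lip 0.66 [321. 178. 168.  36.]
rail_channel 0.86 [323. 179. 165.  29.]
stop 0.75 [385. 161.  14.  19.]
parked 0.91 [260. 165.  39.  20.]
stand 0.82 [218. 242.  54.  42.]
plane 0.95 [436. 249.  33.  65.]
wax 0.67 [345. 244.  26.  27.]
[0.147 0.504 0.231] [[-0.96  0.28 -0.  ]
 [ 0.28  0.96  0.  ]
 [ 0.    0.   -1.  ]] 1.0
```

View pics/side0.png

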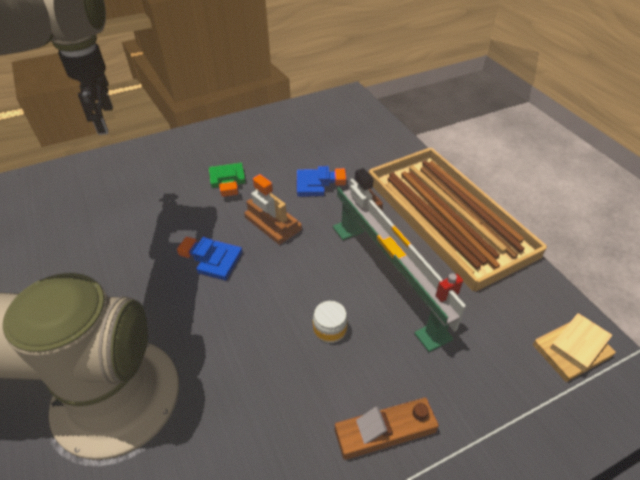

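View pics/top0.png

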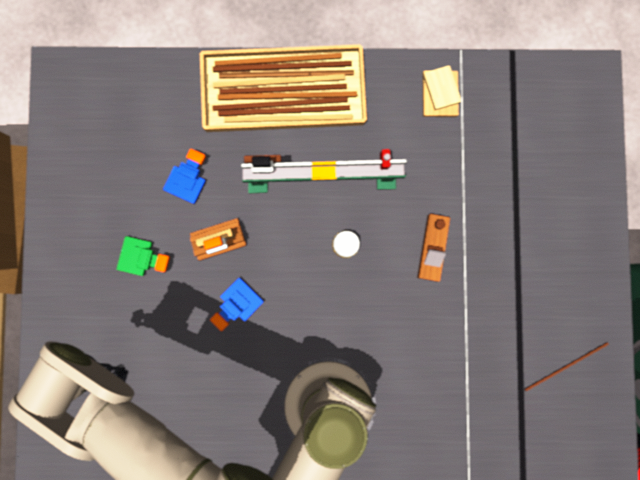

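The pictures show four hanger shapes: three flat-lying look-alikes, and one standing upright in the wooden stand.
- **Blue:** top (240,303) and (187,177).
- **Green:** top (140,256).
- **Upright:** side (268,200), top (215,241). It has a pale board and an orange handle, so it is the one meant.

The rail runs along image columns in the top view. The yellow mark is at top (323,170), the red stop at (386,158) on the -y side, and the dark hanger at (262,162). I'll confirm with a crop.

```bash
python3 - <<'E'
from h import *
np.set_printoptions(precision=3,suppress=True)
S=cv2.imread("pics/side0.png");T=cv2.imread("pics/top0.png")
a=cv2.resize(S[165:250,230:310],(400,425),interpolation=cv2.INTER_CUBIC)
b=cv2.resize(T[205:273,178:258],(400,340),interpolation=cv2.INTER_CUBIC)
c=cv2.resize(T[145:200,235:415],(800,244)[0:2] if 0 else (800,175),interpolation=cv2.INTER_AREA) if 0 else None
o=np.zeros((425,800,3),np.uint8);o[:,:400]=a;o[:340,400:]=b
cv2.imwrite("pics/crop.png",o)
def cen(I,box,lo,hi):
    x0,x1,y0,y1=box; h=cv2.cvtColor(I[y0:y1,x0:x1],cv2.COLOR_BGR2HSV); m=cv2.inRange(h,lo,hi)
    n,l,s,ce=cv2.connectedComponentsWithStats(m); k=1+np.argmax(s[1:,4])
    r=cv2.minAreaRect(np.argwhere(l==k)[:,::-1].astype(np.float32))
    return ce[k]+[x0,y0],s[k,4],r
O=((3,170,150),(14,255,255))
hs=cen(S,(245,290,170,205),*O);ht=cen(T,(190,240,220,262),*O)
print(hs,ht,"handle",tri(hs[0],ht[0]))
Y=((20,150,120),(35,255,255))
ys=cen(S,(370,420,215,265),*Y);yt=cen(T,(305,345,155,185),*Y); print("yellow",ys,yt,tri(ys[0],yt[0]))
R=((0,170,80),(4,255,255))
rs=cen(S,(430,470,265,305),*R);rt=cen(T,(375,400,145,172),*R); print("red",rs,rt,tri(rs[0],rt[0]))
# lip front edge/line in top: white pixels
h=cv2.cvtColor(T,cv2.COLOR_BGR2HSV); 
for u in (300,315,323,332,345,365): print(u,[tuple(h[v,u]) and [int(q) for q in h[v,u]] for v in range(155,184)][::2])
E
```

```text
(array([261.631, 180.965]), np.int32(141), ((16.64000129699707, 10.980001449584961), (17.0, 9.199999809265137), 36.869895935058594)) (array([215.112, 237.986]), np.int32(641), ((27.030963897705078, 19.240148544311523), (27.938051223754883, 51.024837493896484), 72.34988403320312)) handle (array([0.416, 0.278, 0.148]), np.float64(0.011004661976569576))
yellow (array([391.245, 246.663]), np.int32(261), ((20.36283302307129, 30.557523727416992), (32.17265319824219, 11.100505828857422), 48.8140754699707)) (array([323.272, 172.706]), np.int32(313), ((19.0, 17.5), (24.0, 13.0), 0.0)) (array([0.588, 0.017, 0.104]), np.float64(0.0024884520779943336))
red (array([445.543, 285.12 ]), np.int32(92), ((16.148651123046875, 19.391891479492188), (9.370742797851562, 13.31631851196289), 80.53767395019531)) (array([384.848, 158.229]), np.int32(105), ((10.5, 13.0), (18.0, 9.0), 90.0)) (array([ 0.616, -0.13 ,  0.129]), np.float64(0.004691363946611763))
300 [[150, 11, 116], [150, 11, 118], [160, 13, 119], [175, 10, 148], [0, 0, 255], [27, 12, 216], [0, 17, 191], [4, 9, 236], [3, 10, 238], [0, 10, 238], [0, 
[... 557 characters left out ...]
]]
332 [[156, 11, 114], [156, 11, 112], [141, 16, 115], [19, 170, 236], [27, 255, 255], [18, 158, 186], [27, 255, 255], [28, 255, 254], [28, 255, 254], [28, 255, 254], [28, 255, 254], [28, 255, 255], [20, 210, 203], [133, 20, 112], [154, 15, 116]]
345 [[160, 13, 115], [162, 11, 114], [156, 11, 115], [22, 12, 237], [30, 3, 255], [5, 19, 151], [0, 13, 235], [0, 10, 238], [0, 10, 235], [0, 10, 236], [9, 15, 237], [69, 66, 166], [68, 59, 78], [162, 22, 116], [161, 17, 117]]
365 [[160, 14, 112], [150, 9, 112], [162, 10, 128], [0, 0, 255], [18, 15, 217], [2, 18, 183], [3, 10, 236], [0, 10, 237], [0, 11, 233], [3, 11, 236], [9, 16, 226], [72, 116, 134], [77, 22, 83], [159, 15, 118], [156, 11, 119]]
```

View pics/crop.png

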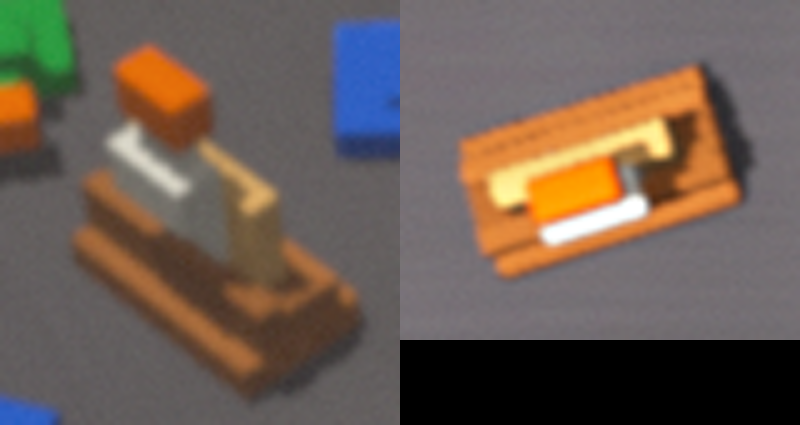

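The crop confirms it: the pale board, orange handle and white bridge are upright in the stand. The board is on the far (+x) side, turned about +17°, and nothing else fits the description.

```bash
python3 - <<'E'
from h import *
np.set_printoptions(precision=4,suppress=True)
T=cv2.imread("pics/top0.png");S=cv2.imread("pics/side0.png")
# handle top face corners from crop (z=.148)
C=[(127,177),(212,157),(222,203),(138,222)]
P=[atz("top",178+u/5-.4,205+v/5-.4,.148) for u,v in C]; print("handle corners\n",np.array(P),"\nc",np.mean(P,0), "sizes",np.linalg.norm(P[1]-P[0]),np.linalg.norm(P[2]-P[1]))
d=P[0]-P[1]+P[3]-P[2]; print("yaw",np.degrees(np.arctan2(-d[0],d[1])))
E_=[(90,188),(266,128)]; q=[atz("top",178+u/5-.4,205+v/5-.4,.09) for u,v in E_]; d=q[0]-q[1];print("board yaw",np.degrees(np.arctan2(-d[0],d[1])))
print("handle in side at predicted:",proj("side",np.mean(P,0)-[0,0,0]), )
g=T[:,:,1].astype(float) # lip profile
pts=[]
for u in list(range(295,311))+list(range(336,372)):
    w=np.clip(g[156:168,u]-150,0,None); r=np.arange(156,168)
    lo=156+np.argmax(g[156:168,u]>185); dk=lo+1+np.argmin(g[lo+1:lo+6,u]); pts.append((u,lo-.5,dk))
    if u%12==0: print(u,g[156:170,u])
pts=np.array(pts)
for k in(1,2):
    f=np.polyfit(pts[:,0],pts[:,k],1); A=atz("top",300,np.polyval(f,300),.13);B=atz("top",370,np.polyval(f,370),.13)
    d=A-B; print("lip edge",A,B,"yaw",np.degrees(np.arctan2(-d[0],d[1])),"at 323:",atz("top",323.3,np.polyval(f,323.3),.13))
# yellow extents
hs=cv2.cvtColor(T,cv2.COLOR_BGR2HSV); m=cv2.inRange(hs,(20,150,120),(35,255,255))
c=np.where(m[162])[0]; print("lip yellow cols",c.min(),c.max()); print(atz("top",c.min()-.5,162,.13)[1],atz("top",c.max()+.5,162,.13)[1])
# parked black handle, stop
mm=(T.max(2)<45); ys,xs=np.where(mm[150:175,240:295]); print("black",xs.min()+240,xs.max()+240,ys.min()+150,ys.max()+150,atz("top",xs.mean()+240,ys.mean()+150,.18))
o=np.vstack([cv2.resize(T[148:194,235:415],(800,204),interpolation=cv2.INTER_CUBIC),cv2.resize(S[160:330,335:475],(800,971),interpolation=cv2.INTER_CUBIC)[:396]])
cv2.imwrite("pics/rail.png",o)
E
```

```text
handle corners
 [[0.4168 0.3049 0.148 ]
 [0.4264 0.2648 0.148 ]
 [0.4046 0.2598 0.148 ]
 [0.3955 0.2993 0.148 ]] 
c [0.4108 0.2822 0.148 ] sizes 0.04118378626297299 0.022366533384138097
yaw 13.204699504866534
board yaw 19.103428193303923
handle in side at predicted: (np.float64(261.0526050706312), np.float64(180.26881479261547))
300 [113. 113. 114. 113. 109. 142. 232. 255. 255. 215. 143. 178. 219. 229.]
336 [110. 109. 108. 109. 133. 209. 250. 247. 183. 129. 180. 221. 230. 230.]
348 [108. 106. 105. 110. 165. 242. 255. 246. 175. 150. 203. 229. 229. 228.]
360 [109. 108. 104. 120. 212. 255. 255. 234. 157. 166. 212. 229. 229. 229.]
lip edge [0.609  0.0757 0.13  ] [ 0.6149 -0.0945  0.13  ] yaw 1.973914825579052 at 323: [0.6109 0.0191 0.13  ]
lip edge [0.5979 0.0756 0.13  ] [ 0.6037 -0.0944  0.13  ] yaw 1.9376107400190157 at 323: [0.5999 0.0191 0.13  ]
lip yellow cols 313 334
0.045309852220353226 -0.008136433550422012
black 253 289 157 165 [0.6002 0.1662 0.18  ]
```

View pics/rail.png

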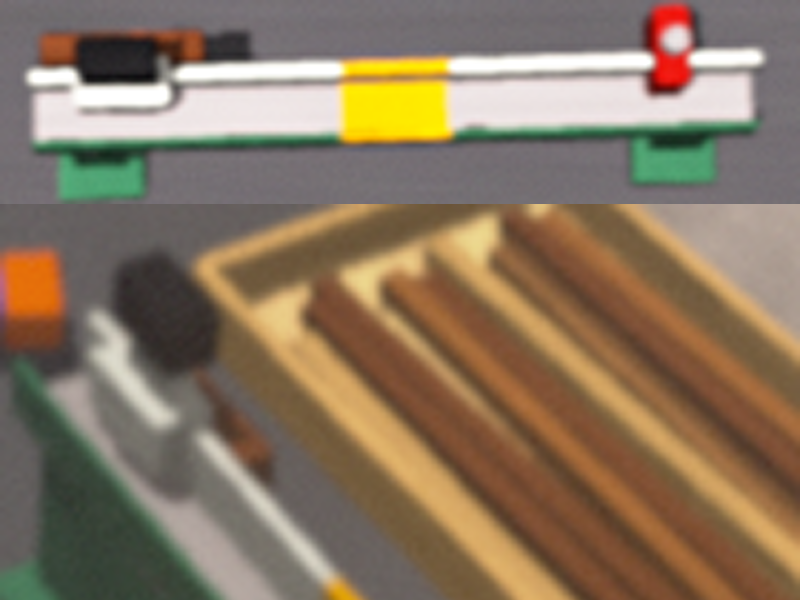

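Measured positions:
- **Handle:** centre about (0.411, 0.282, 0.134), yaw 18°.
- **Lip:** (0.607, 0.019, 0.130) at the mark, yaw 2°, with the stop at -y.

I'll move above the handle with the fingers closing along its width.

```bash
python3 -m inch '26.4 -22.2 0 34;26.4 -22.2 0 34;26.4 -22.2 0 34;26.4 -22.2 0 34;26.4 -22.2 0 34;26.4 -22.2 0 34;26.4 -22.2 0 34;26.4 -22.2 0 34;26.4 -22.2 0 34;26.4 -22.2 0 34;26.4 -22.2 0 34;26.4 -22.2 0 34' 1
python3 -c "
from h import *
s=sense();print(s['tool_pos'],s['ee_rot'],s['t'])
I=camera('side');J=camera('top')
cv2.imwrite('pics/app.png',np.hstack([cv2.resize(I[110:230,200:320],(400,400)),cv2.resize(J[190:290,165:265],(400,400))]))"
```

```text
t: 2.2
tool_pos: [0.4103, 0.2828, 0.2314]
ee_rot: [[-0.952, -0.306, 0.0], [-0.306, 0.952, 0.0], [-0.0, 0.0, -1.0]]
ft_force: [-0.6, 0.5, -0.8]
grip_width: 1.003
gripper_force: 0.0
[0.41026308 0.28280983 0.23143369] [[-9.51935327e-01 -3.06299057e-01  1.43191545e-04]
 [-3.06299032e-01  9.51935331e-01  1.70840040e-04]
 [-1.88637234e-04  1.18769237e-04 -9.99999975e-01]] 2.2
```

View pics/app.png

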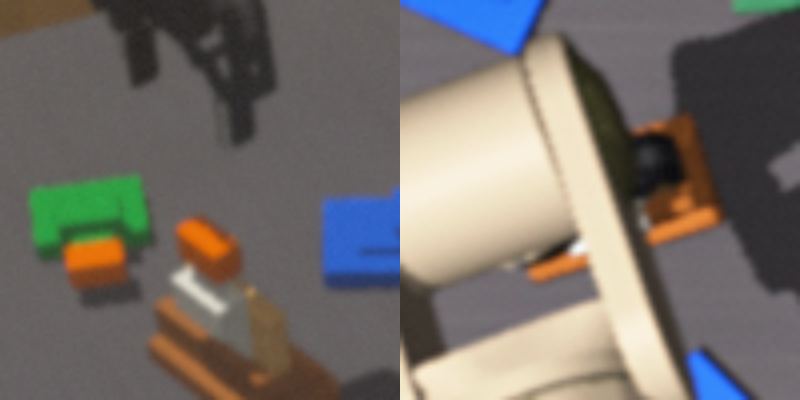

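The fingers straddle the handle's line in the side view, with tips around crop (140,80) and (240,135) and the handle at (208,248) directly below. Descend and grip.

```bash
python3 -m inch '0 0 -4 0;0 0 -8 0;0 0 -10 0;0 0 -11 0;0 0 -11.9 0;0 0 -11.9 0' && python3 -m inch '0 0 0 0;0 0 0 0;0 0 0 0;0 0 0 0;0 0 0 0;0 0 0 0;0 0 0 0;0 0 0 0' 0
python3 -c "
from h import *
I=camera('side')
cv2.imwrite('pics/grip.png',cv2.resize(I[110:230,200:320],(600,600)))"
```

```text
t: 2.9
tool_pos: [0.4109, 0.2821, 0.1121]
ee_rot: [[-0.952, -0.305, -0.0], [-0.305, 0.952, -0.0], [0.0, 0.0, -1.0]]
ft_force: [-0.7, 0.7, 0.4]
grip_width: 1.001
gripper_force: 0.0
t: 3.7
tool_pos: [0.4114, 0.2822, 0.1132]
ee_rot: [[-0.952, -0.305, 0.002], [-0.305, 0.952, 0.001], [-0.002, 0.0, -1.0]]
ft_force: [-1.5, 0.7, 5.2]
grip_width: 0.502
gripper_force: 62.4
```

View pics/grip.png

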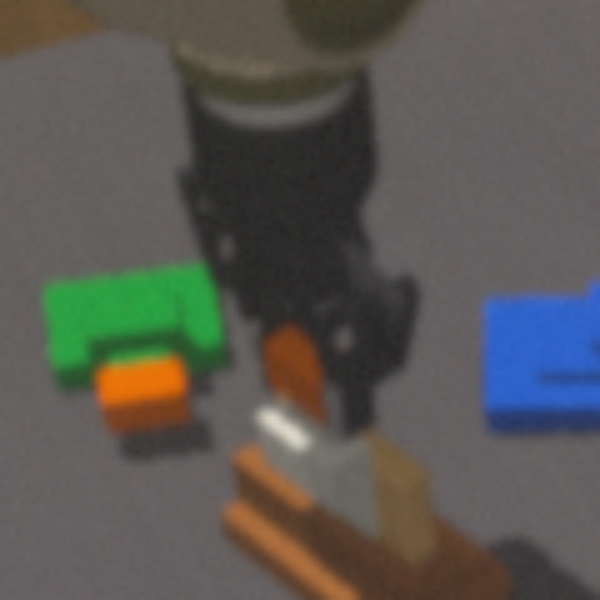

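Gripped: the opening is 43 mm, which matches the 44 mm handle. Draw it straight up, then carry it to in front of the rail.

```bash
python3 -m inch '0 0 1 0;0 0 2 0;0 0 4 0;0 0 6 0;0 0 9 0;0 0 12 0;0 0 15 0;0 0 17 0;0 0 17 0' && python3 -m inch '0 -3 0 -4;0 -7 0 -8;0 -11 0 -12;0 -15 0 -16;0 -19 0 -16;0 -23 0 -16;0 -25 0 -16;0 -26.3 0 -16;0 -26.3 0 -16;0 -26.3 0 -16;0 -26.3 0 -16'
python3 -c "
from h import *
I=camera('side');J=camera('top')
cv2.imwrite('pics/held.png',np.hstack([cv2.resize(I[100:280,300:480][:, :],(400,400)),cv2.resize(J[130:280,240:390],(400,400))]))"
```

```text
t: 4.65
tool_pos: [0.4117, 0.2823, 0.2853]
ee_rot: [[-0.952, -0.305, 0.005], [-0.305, 0.952, 0.002], [-0.006, 0.0, -1.0]]
ft_force: [0.3, 0.2, -3.1]
grip_width: 0.506
gripper_force: 61.5
t: 5.75
tool_pos: [0.4108, 0.0197, 0.2819]
ee_rot: [[-1.0, -0.031, -0.001], [-0.031, 1.0, 0.0], [0.001, 0.0, -1.0]]
ft_force: [0.1, 1.4, -2.3]
grip_width: 0.506
gripper_force: 62.3
```

View pics/held.png

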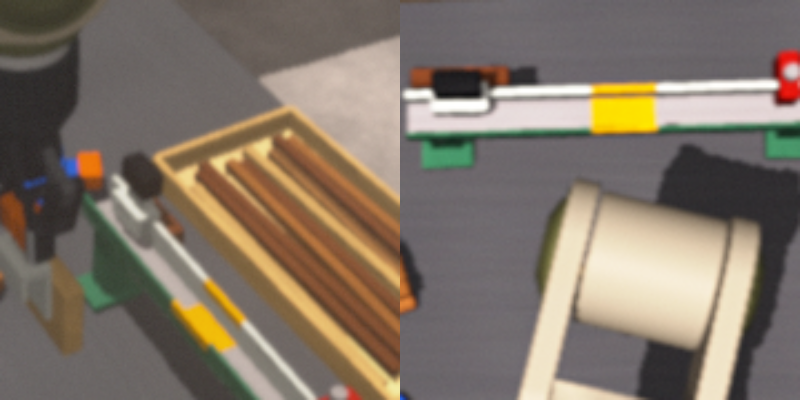

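Held upright, with the lower edge clear above the rail. Its gap is centred on the lip when the handle is 4 mm in front, so I'll aim for x = 0.611.

```bash
python3 -m inch '3 0 0 0;7 0 0 0;11 0 0 0;14 0 0 0;17 0 0 0;19 0 0 0;20 0 0 0;20 0 0 0;20 0 0 0' && python3 -m inch '0 0 -3 0;0 0 -6 0;0 0 -8 0;0 0 -8.5 0;0 0 -8.5 0;0 0 -8.5 0'
python3 - <<'E'
from h import *
I=camera('side');J=camera('top')
A=cv2.resize(I[150:270,340:460],(480,480),interpolation=cv2.INTER_CUBIC)
cv2.imwrite('pics/over.png',np.hstack([A,cv2.resize(J[125:205,283:363],(320,320)).copy() if 0 else cv2.copyMakeBorder(cv2.resize(J[135:195,290:350],(320,320)),0,160,0,0,cv2.BORDER_CONSTANT)]))
t=np.array(sense()['tool_pos']);h=t+[0,0,.021];print(t)
w=np.radians(2);ax=np.array([np.cos(w),np.sin(w),0]);ay=np.array([-np.sin(w),np.cos(w),0])
def px(n,P): u,v=proj('side',P); print(n,round((u-340+.5)*4-.5),round((v-150+.5)*4-.5))
for n,a,y,z in(('board bottom out -y',26,-45,-114),('board top out -y',26,-45,-44),('board bot in -y',8,-45,-114),('prong bot -y',-17,-25,-58),('prong top -y',-17,-25,-30),('bridge front',8,-25,-30)):
    px(n,h+ax*a/1e3+ay*y/1e3+[0,0,z/1e3])
L=np.array([.607,.019,.13])
for y in(-30,30): px('lip far %d'%y,L+ay*y/1e3+ax*.003);px('lip near %d'%y,L+ay*y/1e3-ax*.003)
E
```

```text
t: 6.75
tool_pos: [0.6107, 0.0195, 0.282]
ee_rot: [[-1.0, -0.031, -0.001], [-0.031, 1.0, 0.0], [0.001, 0.0, -1.0]]
ft_force: [-0.2, -0.4, -2.2]
grip_width: 0.507
gripper_force: 62.3
t: 7.35
tool_pos: [0.6114, 0.019, 0.1989]
ee_rot: [[-1.0, -0.03, 0.002], [-0.03, 1.0, -0.0], [-0.002, -0.0, -1.0]]
ft_force: [0.7, 0.2, -2.0]
grip_width: 0.506
gripper_force: 62.3
[0.61142314 0.01896748 0.19876092]
board bottom out -y 334 408
board top out -y 357 311
board bot in -y 305 421
prong bot -y 255 336
prong top -y 263 295
bridge front 306 277
lip far -30 279 375
lip near -30 269 380
lip far 30 212 301
lip near 30 202 305
```

View pics/over.png

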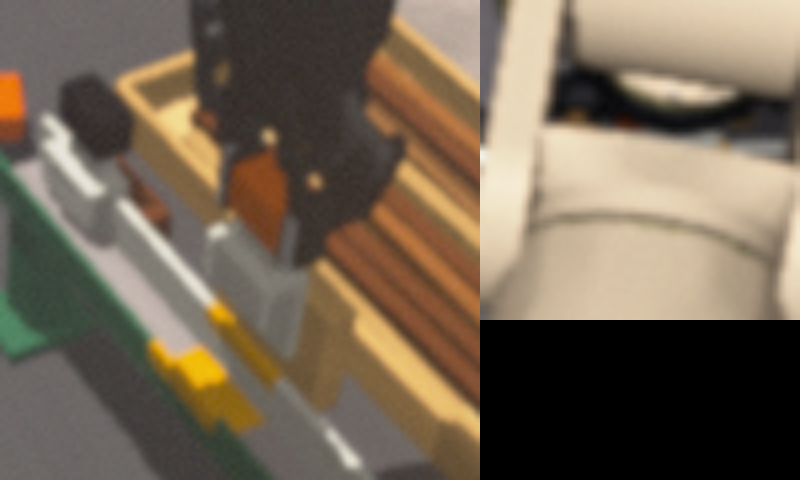

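The predicted bridge corner (207,233), the lip's yellow ends (212,301) and (274,378) and the board's bottom all match the crop to within about 1 mm. Lower slowly.

```bash
python3 -m inch '0 0 -1 0;0 0 -2 0;0 0 -2.7 0;0 0 -3.3 0;0 0 -3.6 0;0 0 -3.9 0;0 0 -4.2 0;0 0 -4.5 0;0 0 -4.5 0' && python3 -m inch '0 0 -.2 0;0 0 -.4 0;0 0 -.6 0;0 0 -.7 0;0 0 -.7 0'
```

```text
t: 8.35
tool_pos: [0.6109, 0.019, 0.1519]
ee_rot: [[-1.0, -0.03, -0.001], [-0.03, 1.0, 0.0], [0.001, 0.0, -1.0]]
ft_force: [0.1, 0.2, -3.1]
grip_width: 0.509
gripper_force: 62.3
t: 8.85
tool_pos: [0.611, 0.019, 0.1453]
ee_rot: [[-1.0, -0.03, 0.0], [-0.03, 1.0, -0.0], [-0.0, -0.0, -1.0]]
ft_force: [0.1, 0.3, -1.6]
grip_width: 0.512
gripper_force: 62.6
```

```bash
python3 -m inch '0 0 -.1 0;0 0 -.2 0;0 0 -.2 0'; python3 -m inch '0 0 -.1 0;0 0 -.2 0;0 0 -.2 0'
```

```text
t: 9.15
tool_pos: [0.6112, 0.019, 0.1452]
ee_rot: [[-1.0, -0.031, 0.001], [-0.031, 1.0, -0.0], [-0.001, -0.0, -1.0]]
ft_force: [-5.2, 1.2, 10.1]
grip_width: 0.508
gripper_force: 64.1
t: 9.45
tool_pos: [0.6113, 0.019, 0.1451]
ee_rot: [[-1.0, -0.031, 0.003], [-0.031, 1.0, -0.001], [-0.003, -0.001, -1.0]]
ft_force: [-10.8, 0.3, 23.2]
grip_width: 0.512
gripper_force: 65.7
```

Contact comes at exactly the seated height. Relax the press, then open a little.

```bash
python3 -m inch '0 0 .2 0;0 0 .4 0;0 0 .4 0'; python3 -m inch '0 0 0 0;0 0 0 0;0 0 0 0;0 0 0 0;0 0 0 0;0 0 0 0' 0.66
python3 - <<'E'
from h import *
I=camera('side')
cv2.imwrite('pics/rel.png',cv2.resize(I[150:270,340:460],(480,480),interpolation=cv2.INTER_CUBIC))
E
```

```text
t: 9.75
tool_pos: [0.6111, 0.019, 0.1452]
ee_rot: [[-1.0, -0.03, 0.0], [-0.03, 1.0, 0.0], [-0.0, 0.0, -1.0]]
ft_force: [0.9, 0.3, -2.4]
grip_width: 0.511
gripper_force: 62.5
t: 10.35
tool_pos: [0.611, 0.019, 0.1453]
ee_rot: [[-1.0, -0.03, 0.0], [-0.03, 1.0, 0.0], [-0.0, 0.0, -1.0]]
ft_force: [0.5, 0.2, -0.3]
grip_width: 0.663
gripper_force: 0.0
```

View pics/rel.png

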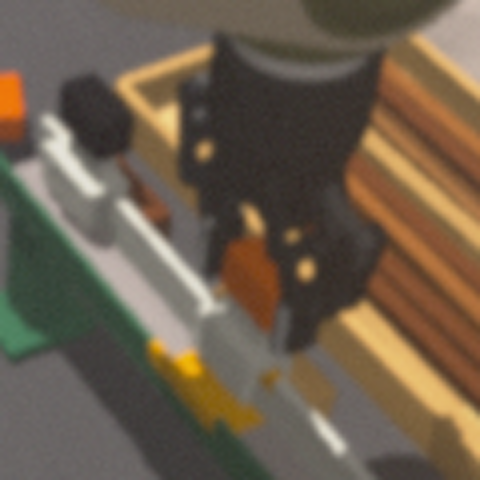

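Seated: the prong is behind the lip at crop (230,340), the board is in front, and the fingers are free. Narrow the straddle so the outer finger stays clear of the stop, raise 3 mm, and slide towards -y.

```bash
python3 -m inch '0 0 0 0;0 0 0 0;0 0 .3 0;0 0 .3 0' && python3 -m inch '0 0 0 0;0 0 0 0;0 0 0 0' 0.58 && python3 -m inch '.02 -.5 0 0;.04 -1 0 0;.06 -1.7 0 0;.08 -2.4 0 0;.11 -3.1 0 0;.13 -3.8 0 0;.16 -4.5 0 0;.18 -5.2 0 0;.2 -5.9 0 0;.23 -6.6 0 0;.25 -7.2 0 0;.25 -7.2 0 0'
```

```text
t: 10.8
tool_pos: [0.6112, 0.019, 0.1488]
ee_rot: [[-1.0, -0.03, 0.001], [-0.03, 1.0, -0.0], [-0.001, -0.0, -1.0]]
ft_force: [0.3, 0.0, 0.5]
grip_width: 0.656
gripper_force: 0.0
t: 11.1
tool_pos: [0.611, 0.019, 0.1482]
ee_rot: [[-1.0, -0.03, -0.0], [-0.03, 1.0, 0.0], [0.0, 0.0, -1.0]]
ft_force: [0.3, 0.5, -0.8]
grip_width: 0.58
gripper_force: 0.0
t: 12.3
tool_pos: [0.6135, -0.054, 0.1482]
ee_rot: [[-1.0, -0.03, -0.0], [-0.03, 1.0, -0.001], [0.0, -0.001, -1.0]]
ft_force: [-0.1, -0.0, 0.4]
grip_width: 0.581
gripper_force: 0.0
```

```bash
python3 -m inch '.02 -.5 0 0;.04 -1 0 0;.05 -1.5 0 0;.07 -1.9 0 0;.08 -2.2 0 0;.08 -2.2 0 0' && python3 -m inch '0 -.1 0 0;0 -.2 0 0;.01 -.3 0 0;.01 -.3 0 0'; python3 -m inch '0 -.1 0 0;0 -.2 0 0;.01 -.2 0 0'
python3 - <<'E'
from h import *
I=camera('side')
cv2.imwrite('pics/slid.png',cv2.resize(I[190:330,380:520],(560,560),interpolation=cv2.INTER_CUBIC))
E
```

```text
t: 12.9
tool_pos: [0.6143, -0.0756, 0.1482]
ee_rot: [[-1.0, -0.03, -0.0], [-0.03, 1.0, -0.0], [0.0, -0.0, -1.0]]
ft_force: [0.4, -0.1, -0.5]
grip_width: 0.579
gripper_force: 0.0
t: 13.3
tool_pos: [0.6144, -0.078, 0.1483]
ee_rot: [[-1.0, -0.03, 0.0], [-0.03, 1.0, -0.0], [-0.0, -0.0, -1.0]]
ft_force: [-0.4, 0.9, 0.8]
grip_width: 0.578
gripper_force: 0.7
t: 13.6
tool_pos: [0.6145, -0.0801, 0.1483]
ee_rot: [[-1.0, -0.03, -0.0], [-0.03, 1.0, -0.0], [0.0, -0.0, -1.0]]
ft_force: [0.6, 1.6, -0.3]
grip_width: 0.584
gripper_force: 0.7
```

View pics/slid.png

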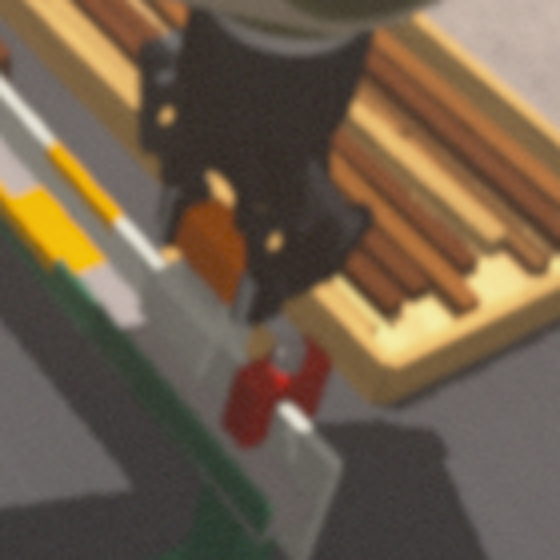

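The hanger is still hooked, and its board edge at crop (262,340) is just short of the stop at (275,380). That was my tenth picture. Push on gently until the force rises against the stop.

```bash
for i in 1 ; do python3 -m inch '0 -.1 0 0;0 -.2 0 0;.01 -.2 0 0' | grep -E "tool|ft_|grip"; python3 -m inch '0 -.1 0 0;0 -.2 0 0;.01 -.2 0 0'| grep -E "tool|ft_|grip"; done
```

```text
tool_pos: [0.6145, -0.0811, 0.1485]
ft_force: [-1.7, 5.9, 2.1]
grip_width: 0.579
gripper_force: 3.1
tool_pos: [0.6145, -0.0817, 0.1488]
ft_force: [-2.2, 12.3, 7.1]
grip_width: 0.579
gripper_force: 6.4
```

The tool has stalled at y = -0.081 with the force rising to 12 N, so the board is against the stop. Back off to mid-gap, open slightly, and lift clear.

```bash
python3 -m inch '-.01 .2 0 0;-.01 .4 0 0;-.01 .52 0 0;-.01 .52 0 0;-.01 .52 0 0' && python3 -m inch '0 0 0 0;0 0 0 0;0 0 0 0;0 0 1 0;0 0 2 0;0 0 4 0;0 0 7 0;0 0 11 0;0 0 11 0' 0.66 && python3 -m inch '-4 0 0 0;-9 0 0 0;-14 0 0 0;-19 0 0 0;-24 0 0 0;-24 0 0 0;-24 0 0 0'
python3 - <<'E'
from h import *
S=camera('side');T=camera('top')
def cen(I,box):
    x0,x1,y0,y1=box; m=cv2.inRange(cv2.cvtColor(I[y0:y1,x0:x1],cv2.COLOR_BGR2HSV),(5,170,100),(16,255,255))
    n,l,s,ce=cv2.connectedComponentsWithStats(m); k=1+np.argmax(s[1:,4]); return ce[k]+[x0,y0],s[k]
P=np.array([.607+.097*.035,-.078,.166]);print('expected',proj('side',P),proj('top',P))
for c,I,b in(('side',S,(400,470,210,290)),('top',T,(340,385,140,175))):
    try: print(c,cen(I,b))
    except Exception as e: print(c,e)
for n in('stop','parked','wax','plane'):
    for d in search_frame('top',n)[:1]: print(n,np.round(np.array(d['bbox'])*[640,480,640,480]))
cv2.imwrite('pics/fin_s.png',S);cv2.imwrite('pics/fin_t.png',T);print(tri(cen(S,(400,470,210,290))[0],cen(T,(340,385,140,175))[0]))
E
```

```text
t: 14.75
tool_pos: [0.6146, -0.0791, 0.1482]
ee_rot: [[-1.0, -0.03, -0.0], [-0.03, 1.0, -0.0], [0.0, -0.0, -1.0]]
ft_force: [0.4, 0.4, -1.1]
grip_width: 0.584
gripper_force: 0.0
t: 15.65
tool_pos: [0.6162, -0.0792, 0.2652]
ee_rot: [[-0.999, -0.031, 0.011], [-0.031, 1.0, -0.003], [-0.01, -0.004, -1.0]]
ft_force: [-0.5, 0.3, 0.9]
grip_width: 0.661
gripper_force: 0.0
t: 16.35
tool_pos: [0.3746, -0.079, 0.2593]
ee_rot: [[-1.0, -0.029, 0.002], [-0.029, 1.0, -0.001], [-0.002, -0.001, -1.0]]
ft_force: [0.8, -1.1, 0.8]
grip_width: 0.657
gripper_force: 0.0
expected (np.float64(431.4537627785628), np.float64(254.17430957772072)) (np.float64(364.9822534120164), np.float64(158.29810496532713))
side (array([436.21502591, 251.77202073]), array([ 25,  30,  24,  25, 386], dtype=int32))
top (array([364.84134615, 154.09134615]), array([ 15,   9,  20,  12, 208], dtype=int32))
stop [388. 159.   9.  24.]
parked [262. 164.  40.  18.]
wax [343. 245.  22.  28.]
plane [436. 249.  26.  62.]
(array([ 0.62052056, -0.07775887,  0.1673743 ]), np.float64(0.0007576025745946648))
```

Final check: the handle sits at (0.6205, -0.078, 0.167), which is 37 mm above the lip and about 10 mm forward from the leaning leg. It's against the stop, the bystanders haven't moved, and the robot is clear.

```bash
python3 -c "
from cell import *
print(hand_in())"
```

```text
the job is handed in; nothing more can be done
None
```

The pale-board hanger was hooked over the lip at the yellow mark, released, slid until its board pressed against the red stop, and handed in at about 16 s of the 56 s; no verdict came back, and its tilt was reasoned from the geometry (about 0.16 rad at most), not measured.

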